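# Load and lock a marking-out fixture

### The arm

A 7-joint arm with a two-finger parallel gripper is mounted at the origin on the work surface. World frame = base frame: x ahead of the robot, y to its left, z up, the work surface at z = 0. Lengths are in m, angles in degrees, forces in N, time in s.
With the tool pointing down it reaches from about 0.425 to 0.875 m from the base axis. Payload 4.7 kg.
Tool frame: the origin (TCP) lies on the centre line of the jaws, within the pads' length; the fingertips stand 17 mm ahead of it and the grasp point (between the pads) lies 2 mm behind it; z points along the fingers, y is the line along which they close (so a half turn about z gives the same grasp; the last joint's range is limited). The gripper opens to 87 mm and grips with 3 to 60 N. Pads are 19 mm wide; open, the fingers measure 117 mm over their backs; the gripper's body (75 mm by 190 mm) begins 51 mm behind the grasp point.
Start: joints at [64.979, 18.392, -4.016, 83.108, 1.295, 78.541, -3.26], TCP at [0.283, -0.585, 0.24] pointing down, gripper open.
Joint ranges: [-163.93, 163.93], [-17.29, 119.83], [-79.2, 71.16], [3.27, 140.29], [-89.18, 269.18], [5.43, 117.66], [-154.24, 154.24]. Speed limits (degrees/s): [147.25, 147.25, 180, 180, 180, 180, 180].

### API

Orientations are given as [roll, pitch, yaw] about the fixed x, y, z axes, in that order (R = Rz(yaw) Ry(pitch) Rx(roll)).
In Python, from cell import env, read_camera gives the robot as it stands.
- The arm moves only by the shell command python3 -m jog 'ROWS' [FORCE]. ROWS is JSON, a list of rows, each a list of 5 numbers: the opening, from 0 (shut) to 1 (fully open), then the shift along the tool's x, y, z each as a share of 0.02 m, from -1 to 1, then the turn about the tool's z as a share of 45 degrees, from -1 to 1. In form: [[gripper, x, y, z, yaw], ...]. A call has 1 to 12 rows; each row shifts and turns the commanded pose from where the row before left it, along the tool's axes as they then stand; what a row does not reach is not made up. A row lasts 1/12 s, in which the tool goes at most 41.7 mm and 7.16 degrees, less where a joint would pass 70% of its speed; a pose out of reach is approached as far as the arm can. A call with a number of a shift or a turn outside -1 to 1 is refused whole. A call with a gripper value outside its range is refused whole. The fingers move at their own pace and stop on an object; FORCE is the grip in N (left out, the last holds). Time passes only in rows, so rows that do not move let the fingers close. It gives the time, the measured TCP pose, the force, the opening and the grip force at its end, in the units of the state.
- env.get_obs(): the state, without advancing time (a new reading comes with each control period).
- read_camera(name): name is "scene" or "top"; returns a dict with "color" (480x640x3 uint8, red, green, blue), "range_z" (480x640 float32, m along the optical axis (not along the pixel's ray), 0 where there is no reading), "mtx" (3x3 intrinsics, pixels), "world_from_camera" (4x4, takes a point from camera to world coordinates). Camera axes: x right, y down, z forward; pixel columns grow to the right and rows downward; lengths in m; the calibration is good to about 2 mm. A picture is of the moment at which its call begins.
- env.sign_off(): hands the job in; it is judged then, once.
The state is a dict: "time_s": time; "qpos": joint angles; "joint_velocities": joint speeds; "effort": joint torques, N m; "tool_pos": TCP position; "tool_rot": TCP orientation; "force": force on the tool from outside, world axes, zero at the start; "wrist_torque": the same for the moment, N m; "grip_width": finger opening in m; "grasp_force": force on a finger pad.
Only numpy, scipy, OpenCV 4.12 (cv2) and the standard library are available. Lean on these libraries where they do the work, as an engineer would, in place of code of your own. Each camera call takes 0.05 s, during which the arm holds its last target. There are 200 camera calls.

### The job

Load every T-shaped aluminium block into the fixture, one to a pocket, foot down and fully seated; then swing the keeper bar shut over them until it snaps into its detent, and push the captive clamp knob down and screw it clockwise fully home. Then lay the straightedge flat on the bench, flush against the front edge of the fixture plate (the long edge nearest the robot) and about centred along it, and let go. Leave the hammer, screwdriver, oil bottle and cup where they are.

Things in the scene. Friction and masses are not known exactly. Their poses are not given: they have to be found in the camera images.
- fixture: Steel base plate of the marking-out fixture, 130 (x) x 360 (y) x 12 mm, bolted to the bench, turned up to 0.2 rad. Origin: centre of its underside, on the bench. x points away from the robot, y left along the row, z up. Hinge post at (0, +160) mm, radius 12, to z = 76; screw post at (0, -160) mm, radius 22, to z = 64 mm.
- pocket_row (a point): Middle of the row of four like pockets, on their floor (fixture 0, 0, 12 mm), fixture axes. Pockets are centred at y = +87, +29, -29, -87 mm, each 80 (x) x 50 (y) mm inside with upright walls 10 mm high (tops 22 mm above the bench).
- fixture_front (a point): Middle of the lower front edge of the plate (fixture x = -65 mm, y = 0, z = 0), same axes as the fixture. The front face is plain and upright, 12 mm high and 360 mm long, along the fixture's y.
- keeper_hinge (a point): On the keeper bar's upright hinge axis, at fixture (0, +160, 66) mm.
- keeper (a joint): Angle (rad) of the steel keeper bar about its upright hinge. 0 = shut, over the pockets along fixture -y; grows as it swings level, counter-clockwise from above, out over +x; stop 1.65; starts 1.2 to 1.55; stays where left. Bar 18 mm wide, 340 long, at z = 66 to 74 mm. From 0.035 to 0.02 rad it overrides a sprung ball (about 8 N at the handle), then snaps in to 0 to 0.005.
- keeper_handle (a point): Black upright round handle on the keeper bar, 20 mm diameter, 140 mm from the hinge axis; stands from z = 74 to 124 mm. This point is on its axis at z = 99 mm and moves with the bar.
- screw_sink (a joint): How far the captive clamp screw is down (m): 0 = sprung up, 0.009 = bottom. The spring pushes up with 5 N at the top and 9.5 N at the bottom.
- screw_turn (a joint): Turn (rad) of the captive clamp screw, clockwise from above positive; starts at 0 to 0.35, stop at 2.7. While up it cannot turn past about 0.45; pushed down 6 mm or more the thread catches and it turns on (0.05 to 0.2 N m), then stays down by itself and draws down to 7 to 8 mm as it nears the stop.
- knob_grip (a point): Centre of the screw's black bar-shaped knob (46 long x 16 wide x 27 mm high), on the screw axis at fixture (0, -160) mm; z = 104 mm when up. Its top is 13 mm above this point; a 34 mm washer lies 20 mm below it. The bar's length is this point's x axis: fixture x turned clockwise by screw_turn.
- straightedge: Flat steel straightedge 200 (y) x 30 (x) x 8 mm with a black square handle block 24 x 24 mm in its middle that stands from z = 8 to 50 mm; 0.4 kg, symmetric, either long edge may be used. Origin: centre of the underside. Starts flat on the bench, left of the fixture.
- hammer: Hammer 280 mm long, lying on the bench at the left; a bystander.
- oil_bottle: Standing oil bottle, 52 mm diameter, 110 mm high, on the far right; a bystander. Origin: centre of its underside.
- tin_cup: Standing tin cup, 70 mm diameter, 90 mm high, on the far right; a bystander. Origin: centre of its underside.
- screwdriver: Screwdriver 200 mm long, lying on the bench at the far left; a bystander.
- block0: Aluminium T-shaped clamp block, all four alike: foot 70 (x) x 42 (y) x 20 mm, and on it a neck along the whole length, 70 x 20 (y) mm, from z = 20 to 50 mm; about 0.28 kg. Origin: centre of the underside. Starts on the bench right of the fixture; two to four are there. Fits any pocket, foot down, length along fixture x, either way round.
- block1: Aluminium T-shaped clamp block, all four alike: foot 70 (x) x 42 (y) x 20 mm, and on it a neck along the whole length, 70 x 20 (y) mm, from z = 20 to 50 mm; about 0.28 kg. Origin: centre of the underside. Starts on the bench right of the fixture; two to four are there. Fits any pocket, foot down, length along fixture x, either way round.
- block2: Aluminium T-shaped clamp block, all four alike: foot 70 (x) x 42 (y) x 20 mm, and on it a neck along the whole length, 70 x 20 (y) mm, from z = 20 to 50 mm; about 0.28 kg. Origin: centre of the underside. Starts on the bench right of the fixture; two to four are there. Fits any pocket, foot down, length along fixture x, either way round.
- block3: Aluminium T-shaped clamp block, all four alike: foot 70 (x) x 42 (y) x 20 mm, and on it a neck along the whole length, 70 x 20 (y) mm, from z = 20 to 50 mm; about 0.28 kg. Origin: centre of the underside. Starts on the bench right of the fixture; two to four are there. Fits any pocket, foot down, length along fixture x, either way round.
Not all that is in view belongs to the job. Leave any green look-alike of the straightedge alone.

How it is judged (in metres and radians):
On the way, in this order (a step that is already met when the one before it is completed fails the run):
1. every block is seated foot down in a pocket, with the keeper still open (z of block0 in the frame of fixture between 0.009 and 0.015 m and x of block0 in the frame of fixture between -0.02 and 0.02 m and y of block0 in the frame of fixture between -0.11 and 0.11 m and angle between each of block0, block1, block2, block3's own z axis and vertical below 0.06 rad and z of block1 in the frame of fixture between 0.009 and 0.015 m and x of block1 in the frame of fixture between -0.02 and 0.02 m and y of block1 in the frame of fixture between -0.11 and 0.11 m and z of block2 in the frame of fixture between 0.009 and 0.015 m and x of block2 in the frame of fixture between -0.02 and 0.02 m and y of block2 in the frame of fixture between -0.11 and 0.11 m and z of block3 in the frame of fixture between 0.009 and 0.015 m and x of block3 in the frame of fixture between -0.02 and 0.02 m and y of block3 in the frame of fixture between -0.11 and 0.11 m and linear speed of each of block0, block1, block2, block3 below 0.02 m/s and value of joint keeper above 0.3 rad), for 0.2 s.
2. the keeper bar is shut in its detent over the blocks (z of block0 in the frame of fixture between 0.009 and 0.015 m and x of block0 in the frame of fixture between -0.02 and 0.02 m and y of block0 in the frame of fixture between -0.11 and 0.11 m and angle between each of block0, block1, block2, block3's own z axis and vertical below 0.06 rad and z of block1 in the frame of fixture between 0.009 and 0.015 m and x of block1 in the frame of fixture between -0.02 and 0.02 m and y of block1 in the frame of fixture between -0.11 and 0.11 m and z of block2 in the frame of fixture between 0.009 and 0.015 m and x of block2 in the frame of fixture between -0.02 and 0.02 m and y of block2 in the frame of fixture between -0.11 and 0.11 m and z of block3 in the frame of fixture between 0.009 and 0.015 m and x of block3 in the frame of fixture between -0.02 and 0.02 m and y of block3 in the frame of fixture between -0.11 and 0.11 m and value of joint keeper below 0.015 rad), for 0.2 s.
3. the captive screw is pushed down and its thread started (turned past 0.7 rad) (value of joint keeper below 0.015 rad and value of joint screw_turn above 0.7 rad and value of joint screw_sink above 0.004 m), for 0.1 s.
4. the screw is fully home (value of joint keeper below 0.015 rad and value of joint screw_turn above 2.3 rad and value of joint screw_sink above 0.0065 m), for 0.2 s.
5. the straightedge lies flush against the plate's front edge (x of straightedge in the frame of fixture_front between -0.0185 and -0.013 m and y of straightedge in the frame of fixture_front between -0.035 and 0.035 m and angle between the y axis of straightedge and the y axis of fixture, either way round below 0.025 rad and angle between straightedge's own z axis and vertical below 0.03 rad and height (world z) of straightedge below 0.003 m), for 0.2 s.
At the end, for the whole second after the job is handed in: Each block seated upright in a pocket (z 9-15 mm); keeper < 0.015 rad; screw_turn > 2.3 rad, screw_sink > 6.5 mm; straightedge flat on the bench, centre 13-18.5 mm before the plate front (15 = touching), parallel within 0.025 rad, middles within 35 mm; all at rest (all of step 4 and all of step 5 and z of block0 in the frame of fixture between 0.009 and 0.015 m and x of block0 in the frame of fixture between -0.02 and 0.02 m and y of block0 in the frame of fixture between -0.11 and 0.11 m and angle between each of block0, block1, block2, block3's own z axis and vertical below 0.06 rad and z of block1 in the frame of fixture between 0.009 and 0.015 m and x of block1 in the frame of fixture between -0.02 and 0.02 m and y of block1 in the frame of fixture between -0.11 and 0.11 m and z of block2 in the frame of fixture between 0.009 and 0.015 m and x of block2 in the frame of fixture between -0.02 and 0.02 m and y of block2 in the frame of fixture between -0.11 and 0.11 m and z of block3 in the frame of fixture between 0.009 and 0.015 m and x of block3 in the frame of fixture between -0.02 and 0.02 m and y of block3 in the frame of fixture between -0.11 and 0.11 m and linear speed of each of straightedge, block0, block1, block2, block3 below 0.02 m/s).
It fails at once if the hammer is moved more than 30 mm (distance of hammer from where it was at the start of the episode above 0.03 m).
It fails at once if the oil_bottle is moved more than 30 mm (distance of oil_bottle from where it was at the start of the episode above 0.03 m).
It fails at once if the tin_cup is moved more than 30 mm (distance of tin_cup from where it was at the start of the episode above 0.03 m).
It fails at once if the screwdriver is moved more than 30 mm (distance of screwdriver from where it was at the start of the episode above 0.03 m).
Of block0, block1, block2, block3 only 2 to 4 are there at a start; the rules pass over those that are not, and their reading is None.
At some moment in a run one of block0, block1, block2, block3, straightedge may be knocked a few centimetres aside while the robot is not near it.
Once in a run the grip may slacken for a moment while it holds something.
It also fails if it takes over 210 s, if anything falls off the work surface, if the arm or the gripper's body presses on something with over 40 N, if the wrist force passes 120 N, or if a joint passes its speed limit or range.

## Working session

There is one attempt and no reset: what is moved stays moved. The work goes in short steps, Python scripts to look and compute and a shell command to move; the robot and the scene stay as the last step left them, time stands still between calls to the robot, and variables do not carry over. Pictures are saved under pics/ and viewed, at most 14 in all, crops included, and the job is handed in when it is done.

```bash
ls; mkdir -p pics; python3 - <<'E'
from cell import env, read_camera
import cv2,numpy as np
o=env.get_obs();print(o)
for n in("top","scene"):
    c=read_camera(n);cv2.imwrite(f"pics/{n}0.png",c["color"][...,::-1]);np.savez(f"pics/{n}0.npz",**c);print(c["mtx"],c["world_from_camera"])
E
```

```text
pics
{'time_s': 0.0, 'qpos': array([64.97888824, 18.4394915 , -4.01534234, 83.17423622,  1.29746544,
       78.53790076, -3.25937876]), 'joint_velocities': array([ 0.00185177, -0.06996841, -0.02466966,  0.05861169,  0.00298505,
        0.01724772, -0.07153784]), 'effort': array([ 1.52195648e-04, -4.91282701e+01, -4.04270198e-01, -3.12522376e+01,
       -6.42093318e-02,  4.38585004e-02,  1.80619727e-04]), 'tool_pos': array([ 0.28292045, -0.58464386,  0.23846238]), 'tool_rot': array([-1.79893746e+02,  8.02831957e-03,  2.58317880e+01]), 'force': array([0.21305839, 0.72546472, 0.16670792]), 'wrist_torque': array([ 0.02504792, -0.01500155, -0.00547067]), 'grasp_force': 0.0, 'grip_width': 0.086991173420822}
[[444.87752257   0.         317.64012539]
 [  0.         444.87752257 236.94679081]
 [  0.           0.           1.        ]] [[ 0.01920826 -0.98195284  0.18814797  0.2875434 ]
 [-0.99930937 -0.02484258 -0.02763382  0.05668093]
 [ 0.03180919 -0.18748723 -0.98175186  1.26938908]
 [ 0.          0.          0.          1.        ]]
[[504.00895354   0.         309.97959863]
 [  0.         504.00895354 236.56207763]
 [  0.           0.           1.        ]] [[ 6.28000718e-01  4.96316332e-01 -5.99404035e-01  1.24109832e+00]
 [ 7.78212715e-01 -4.00776059e-01  4.83490974e-01 -5.34878826e-01]
 [-2.62320180e-04 -7.70096520e-01 -6.37927333e-01  8.82982484e-01]
 [ 0.00000000e+00  0.00000000e+00  0.00000000e+00  1.00000000e+00]]
```

View pics/top0.png

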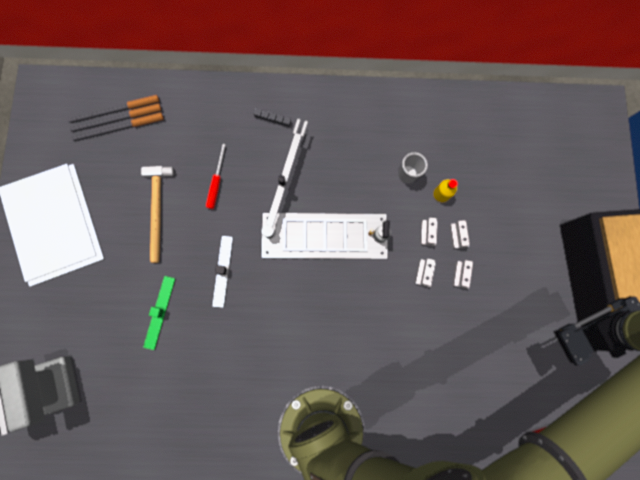

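View pics/scene0.png

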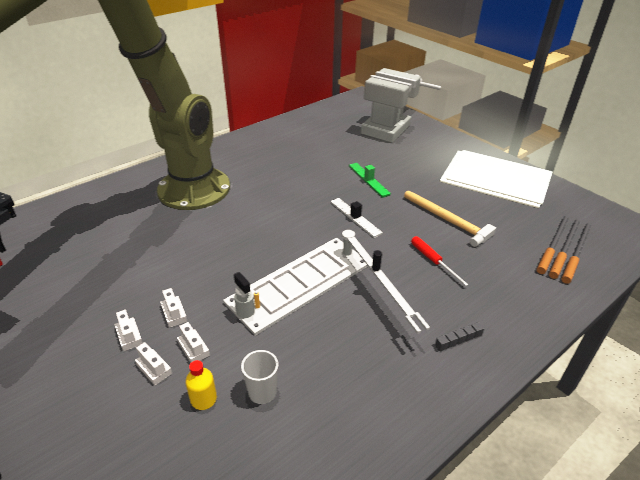

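The top view shows four blocks at (430,232), (460,235), (426,272) and (464,274). The fixture is at (324,236), the keeper is open with its handle at (282,181), and the knob is at (384,231). 

For the straightedge there are two candidates: the white bar at (222,271) and the green look-alike at (159,313). The white one with the black handle matches the description. The blocks have nothing similar nearby apart from the black rack at (272,117).

```bash
cat > h.py <<'E'
import numpy as np,cv2
from cell import env,read_camera
def cloud(c):
    z=c["range_z"].astype(float);K=c["mtx"];v,u=np.mgrid[:480,:640]
    p=np.stack([(u-K[0,2])/K[0,0]*z,(v-K[1,2])/K[1,1]*z,z],-1)
    T=c["world_from_camera"];p=p@T[:3,:3].T+T[:3,3];p[z<=0]=np.nan
    return p
def rect(q):
    (cx,cy),(w,h),a=cv2.minAreaRect((q[:,:2]*1000).astype(np.float32))
    if w<h:w,h,a=h,w,a+90
    a=(a+90)%180-90
    return np.round([cx,cy,w,h,a],1)   # mm, long side angle from world x
def blobs(p,m,minpx=12):
    n,l,s,_=cv2.connectedComponentsWithStats(m.astype(np.uint8),connectivity=8)
    for i in range(1,n):
        if s[i,4]>=minpx:
            q=p[l==i];yield q
E
python3 - <<'E'
from h import *
for n in("top","scene"):
    c=dict(np.load(f"pics/{n}0.npz"));p=cloud(c);x,y,z=p[...,0],p[...,1],p[...,2]
    col=c["color"].astype(int);wh=(col.min(-1)>130)&(col.max(-1)-col.min(-1)<40)
    box=lambda x0,x1,y0,y1:(x>x0)&(x<x1)&(y>y0)&(y<y1)
    print(n,"bench z",np.nanmedian(z[box(.35,.45,-.1,.1)]),np.nanstd(z[box(.35,.45,-.1,.1)]))
    print("necks")
    for q in blobs(p,box(.35,.75,-.5,-.2)&(z>.042)&(z<.06)):print(rect(q),q[:,:2].mean(0).round(4),np.median(q[:,2]).round(4),len(q))
    print("plate")
    for q in blobs(p,box(.4,.75,-.2,.25)&(z>.006)&(z<.026),100):print(rect(q),np.median(q[:,2]).round(4),len(q))
    print("high>.08")
    for q in blobs(p,box(.4,.9,-.2,.25)&(z>.08)&(z<.14)):print(rect(q),q.mean(0).round(4),q[:,2].max().round(4),len(q))
    print("bar")
    for q in blobs(p,box(.4,.95,-.2,.3)&(z>.06)&(z<.08)):print(rect(q),q.mean(0).round(4),len(q))
    print("straight")
    for q in blobs(p,box(.35,.7,.2,.4)&wh&(z>.003)&(z<.02),40):print(rect(q),np.median(q[:,2]).round(4),len(q))
    for q in blobs(p,box(.35,.7,.2,.4)&(z>.04)&(z<.06)):print(" h",rect(q),q.mean(0).round(4),len(q))
E
python3 - <<'E'
import cv2
i=cv2.imread('pics/top0.png')[100:330,190:490];cv2.imwrite('pics/c1.png',cv2.resize(i,None,fx=2.6,fy=2.6,interpolation=cv2.INTER_CUBIC))
E
```

```text
top bench z -6.86561098284244e-05 0.002494534290835048
necks
[ 733.9 -269.5   33.5    9.2    7.5] [ 0.7384 -0.2691] 0.0508 27
[ 711.6 -231.3   56.7   19.7   55. ] [ 0.709  -0.2294] 0.0503 38
[ 661.1 -332.4   50.8   22.1   42. ] [ 0.6579 -0.329 ] 0.0505 48
[ 550.4 -298.9   69.4   21.8   -2.8] [ 0.5503 -0.2988] 0.0496 191
[ 545.2 -388.9   70.5   21.7    6.2] [ 0.5448 -0.3883] 0.0495 193
[ 432.8 -285.7   69.3   21.4  -13.5] [ 0.4327 -0.2854] 0.0494 197
[ 430.7 -393.7   70.7   22.7   -8.5] [ 0.4303 -0.393 ] 0.0493 204
plate
[535.4   2.3 359.  134.5 -89.5] 0.0126 4939
high>.08
[666.8 125.3  20.1  17.4 -29.2] [0.6644 0.1252 0.1131] 0.1323 76
[ 536.7 -156.1   43.9   28.8   19.1] [ 0.537  -0.1547  0.1083] 0.1243 163
bar
[768.8  99.4 191.   29.8 -14.9] [0.7698 0.0981 0.0738] 388
[589.4 149.5 148.   29.7 -12.1] [0.5844 0.1478 0.0746] 385
[ 533.9 -156.1   42.6   34.7   66.7] [ 0.5307 -0.1515  0.064 ] 61
straight
[481.1 285.8  93.   32.5  -6.1] 0.0079 319
[382.2 292.8  64.7  31.5  -6.1] 0.008 246
 h [426.  289.3  23.9  23.9  83.6] [0.426  0.289  0.0494] 82
scene bench z -0.0001710747958917902 0.
[... 297 characters left out ...]
 -237.1   53.1   20.5   62.3] [ 0.7096 -0.2353] 0.0518 172
[ 684.3 -348.9   51.3   26.4   78.2] [ 0.6892 -0.3527] 0.0502 148
[ 735.5 -275.5   29.5    5.2   13.9] [ 0.7393 -0.2751] 0.0504 49
plate
[ 5.344e+02 -2.000e-01  3.638e+02  1.358e+02 -8.900e+01] 0.0124 5113
high>.08
[669.  122.6  22.5  18.5  88.2] [0.6707 0.1193 0.1079] 0.1267 154
[ 537.6 -164.8   48.7   24.3   -3. ] [ 0.5424 -0.1642  0.1048] 0.1204 279
bar
[687.9 117.  356.3  32.4 -15. ] [0.7076 0.1108 0.0729] 1054
[ 542.7 -162.9   40.6   32.2   57.7] [ 0.5441 -0.1634  0.0638] 153
straight
[383.9 284.8  70.9  33.4 -23.5] 0.0075 111
[481.9 282.9  90.8  34.   -5. ] 0.0077 219
 h [427.5 286.9  28.8  28.4 -83.9] [0.4287 0.2844 0.0476] 72
```

View pics/c1.png

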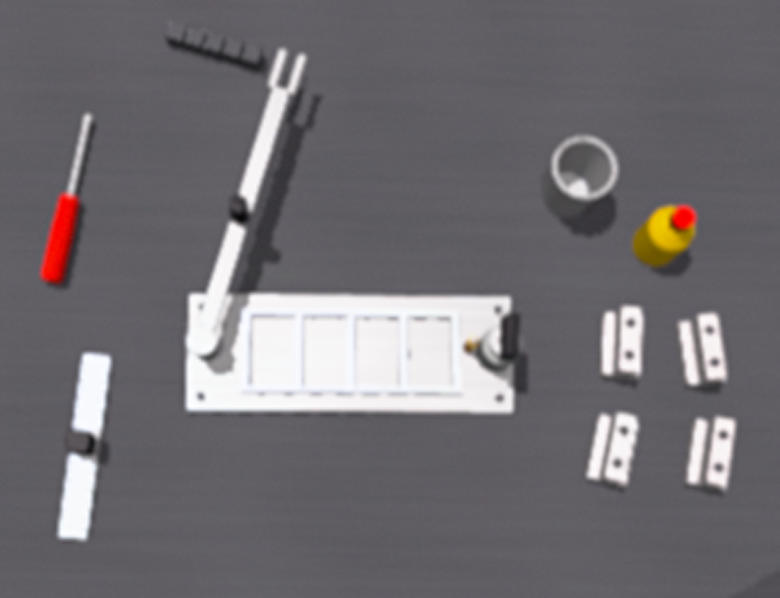

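The crop confirms the choice: the white straightedge, with four blocks, a fork-ended keeper and the knob on the right post. The four necks measure about 70 × 21 mm with tops at z ≈ 50 mm, and the plate measures 359 × 134 mm with its top at 12 mm, all as specified. Next I check which way the gripper body runs, and turn the tool for the first block.

```bash
cat >> h.py <<'E'
FX=np.array([.5349,.001]);FY=np.radians(.75)
def fix(x,y):
    c,s=np.cos(FY),np.sin(FY);return FX+np.array([c*x-s*y,s*x+c*y])
def go(x,y,z,yaw=None):
    """print shift to target in tool axes, as rows of 20 mm, and turn as share of 45 deg"""
    o=env.get_obs();p=o["tool_pos"];w=np.radians(o["tool_rot"][2]);d=np.array([x,y,z])-p
    t=np.array([np.cos(w)*d[0]+np.sin(w)*d[1],np.sin(w)*d[0]-np.cos(w)*d[1],-d[2]])/.02
    print("at",p.round(4),"yaw",o["tool_rot"].round(1)[[2,0,1]],"F",o["force"].round(1),"grip",round(o["grip_width"],4),round(o["grasp_force"],1),"t",round(o["time_s"],1))
    tr=0 if yaw is None else -((yaw-o["tool_rot"][2]+90)%180-90)/45
    print("   shares",t.round(2),"turn",round(tr,3))
E
python3 - <<'E'
from h import *
p=cloud(dict(np.load("pics/top0.npz")));o=env.get_obs();w=np.radians(25.83)
q=p[(p[...,2]>.26)&(p[...,2]<.5)&(np.hypot(p[...,0]-.283,p[...,1]+.585)<.13)]
d=q[:,:2]-o["tool_pos"][:2]
tx=d@[np.cos(w),np.sin(w)];ty=d@[np.sin(w),-np.cos(w)]
for lo,hi in((.26,.3),(.3,.34),(.34,.4),(.4,.5)):
    m=(q[:,2]>lo)&(q[:,2]<hi)
    if m.any():print(lo,m.sum(),"x",tx[m].min().round(3),tx[m].max().round(3),"y",ty[m].min().round(3),ty[m].max().round(3))
E
python3 -m jog '[[0.6,0,0,0,0.145],[0.6,0,0,0.5,0.145],[0.6,0,0,1,0.145],[0.6,0,0,1,0.145],[0.6,0,0,1,0.145],[0.6,0,0,1,0.145],[0.6,0,0,0,0]]' 25
python3 -c "
from h import *
go(.4323,-.287,.12,-13.4)"
```

```text
0.26 102 x -0.034 0.04 y -0.09 0.087
0.3 1617 x -0.036 0.041 y -0.097 0.093
0.34 1020 x -0.036 0.041 y -0.053 0.016
0.4 873 x -0.03 0.041 y -0.04 0.017
time_s: 0.68
tool_pos: [0.2817, -0.5822, 0.1442]
tool_rot: [-179.6, 0.4, -13.5]
force: [-0.2, 0.4, -0.1]
grip_width: 0.0541
grasp_force: 0.0
at [ 0.2817 -0.5822  0.1442] yaw [ -13.5 -179.6    0.4] F [-0.2  0.4 -0.1] grip 0.0541 0.0 t 0.7
   shares [  3.88 -16.11   1.21] turn -0.002
```

```bash
python3 -m jog '[[0.6,0.2,-0.9,0,0],[0.6,0.23,-0.95,0,0],[0.6,0.23,-0.95,0,0],[0.6,0.23,-0.95,0,0],[0.6,0.23,-0.95,0,0],[0.6,0.23,-0.95,0,0],[0.6,0.23,-0.95,0,0],[0.6,0.23,-0.95,0,0],[0.6,0.23,-0.95,0,0],[0.6,0.23,-0.95,0,0],[0.6,0.23,-0.95,0,0],[0.6,0.23,-0.95,0,0]]' >/dev/null
python3 -m jog '[[0.6,0.23,-0.95,0.2,0],[0.6,0.23,-0.95,0.4,0],[0.6,0.23,-0.95,0.4,0],[0.6,0.23,-0.95,0.2,0],[0.6,0.23,-0.95,0,0],[0.6,0,0,0,0],[0.6,0,0,0,0]]' >/dev/null
python3 -c "
from h import *
go(.4323,-.287,.043,-13.4)"
```

```text
at [ 0.4338 -0.2891  0.1265] yaw [-1.3e+01  1.8e+02 -1.0e-01] F [-0.4 -0.5 -0.5] grip 0.0522 0.0 t 2.3
   shares [-0.09 -0.08  4.17] turn 0.008
```

```bash
python3 -m jog '[[0.6,-0.1,-0.1,0.8,0],[0.6,0,0,1,0],[0.6,0,0,1,0],[0.6,0,0,0.8,0],[0.6,0,0,0.5,0],[0.6,0,0,0,0],[0.6,0,0,0,0]]'
python3 -m jog '[[0,0,0,0,0],[0,0,0,0,0],[0,0,0,0,0],[0,0,0,0,0],[0,0,0,0,0],[0,0,0,0,0]]' 40
python3 -m jog '[[0,0,0,-0.5,0],[0,0,0,-1,0],[0,0,0,-1,-0.1],[0,0,0,-1,-0.1],[0,0,0,-1,-0.1],[0,0,0,-1,0],[0,0,0,-1,0],[0,0,0,0,0],[0,0,0,0,0]]'
python3 - <<'E'
from h import *
go(*fix(0,.087),.18,.75)
for n in("top","scene"):
    c=read_camera(n);p=cloud(c)
    m=(abs(p[...,0]-.433)<.06)&(abs(p[...,1]+.287)<.1)&(p[...,2]>.1)&(p[...,2]<.19)
    for q in blobs(p,m,20):print(n,rect(q),q.mean(0).round(4),q[:,2].min().round(4),len(q))
E
```

```text
time_s: 2.85
tool_pos: [0.4311, -0.2881, 0.0438]
tool_rot: [180.0, 0.0, -13.3]
force: [0.7, 0.1, 0.7]
grip_width: 0.0523
grasp_force: 0.0
time_s: 3.35
tool_pos: [0.4315, -0.2876, 0.0439]
tool_rot: [180.0, -0.0, -13.3]
force: [0.1, -1.8, -0.9]
grip_width: 0.0205
grasp_force: 0.7
time_s: 4.1
tool_pos: [0.4317, -0.2873, 0.1742]
tool_rot: [179.9, -0.1, 0.2]
force: [-0.4, -0.4, -3.9]
grip_width: 0.0197
grasp_force: 40.0
at [ 0.4317 -0.2873  0.1742] yaw [ 2.000e-01  1.799e+02 -1.000e-01] F [-0.4 -0.4 -3.9] grip 0.0197 40.0 t 4.1
   shares [  5.16 -18.75  -0.29] turn -0.013
top [ 403.8 -285.    42.4   11.7   89.1] [ 0.4014 -0.2795  0.1569] 0.1304 65
scene [ 431.5 -287.1   75.3   43.     1.2] [ 0.4479 -0.2906  0.1602] 0.1277 750
```

The block is held: 40 N grip, 19.7 mm wide and about 3 N of weight. The scene camera agrees with the TCP, while the top camera reads about 2.4 mm too high in y, so I correct the fixture y to 0.

```bash
sed -i 's/FX=np.array(.*\]);/FX=np.array([.5347,.0]);/' h.py
python3 -m jog '[[0,0.1,-0.5,-0.5,0],[0,0.3,-1,-0.3,0],[0,0.3,-1,0,0],[0,0.3,-1,0,0],[0,0.3,-1,0,0],[0,0.3,-1,0,0],[0,0.3,-1,0,0],[0,0.3,-1,0,0],[0,0.3,-1,0,0],[0,0.3,-1,0,0],[0,0.3,-1,0,0],[0,0.3,-1,0,0]]' >/dev/null
python3 -m jog '[[0,0.3,-1,0,0],[0,0.3,-1,0,0],[0,0.3,-1,0.5,0],[0,0.3,-1,0.5,0],[0,0.3,-1,0.5,0],[0,0.2,-1,0.5,0],[0,0,-0.7,0.5,0],[0,0,-0.5,0,0],[0,0,0,0,0],[0,0,0,0,0]]' >/dev/null
python3 -c "
from h import *
go(*fix(0,.087),.055,.75)"
```

```text
at [0.532  0.0874 0.1397] yaw [  0.2 180.    0. ] F [ 0.4 -0.2 -3.4] grip 0.0194 40.0 t 6.0
   shares [0.08 0.02 4.24] turn -0.011
```

```bash
python3 -m jog '[[0,0.08,0,0.5,-0.01],[0,0,0,0.8,0],[0,0,0,0.8,0],[0,0,0,0.7,0],[0,0,0,0.5,0],[0,0,0,0.4,0],[0,0,0,0.2,0],[0,0,0,0.2,0],[0,0,0,0,0],[0,0,0,0,0]]'
python3 -m jog '[[0.45,0,0,0,0],[0.45,0,0,0,0],[0.45,0,0,0,0],[0.45,0,0,0,0],[0.45,0,0,-0.5,0],[0.45,0,0,-1,0],[0.45,0,0,-1,0],[0.45,0,0,-1,0],[0.45,0,0,-1,0],[0.45,0,0,-1,0],[0.45,0,0,0,0]]'
python3 - <<'E'
from h import *
go(*fix(0,.087),.055,.75)
c=read_camera("scene");p=cloud(c)
for q in blobs(p,(p[...,0]>.35)&(p[...,0]<.62)&(abs(p[...,1])<.125)&(p[...,2]>.052)&(p[...,2]<.075)):
    d=rect(q);print(d,np.median(q[:,2]).round(4))
c=read_camera("top");p=cloud(c)
for q in blobs(p,(p[...,0]>.35)&(p[...,0]<.62)&(p[...,1]<-.2)&(p[...,1]>-.45)&(p[...,2]>.042)&(p[...,2]<.06)):print(rect(q)-[0,2.4,0,0,0])
E
```

```text
time_s: 6.87
tool_pos: [0.5342, 0.0871, 0.0579]
tool_rot: [180.0, -0.0, 0.6]
force: [-0.4, -0.1, -2.4]
grip_width: 0.0196
grasp_force: 40.0
time_s: 7.78
tool_pos: [0.5366, 0.0879, 0.1728]
tool_rot: [-180.0, -0.5, 0.6]
force: [1.2, 0.7, 0.4]
grip_width: 0.0394
grasp_force: 0.0
at [0.5366 0.0879 0.1728] yaw [   0.6 -180.    -0.5] F [1.2 0.7 0.4] grip 0.0394 0.0 t 7.8
   shares [-0.15  0.04  5.89] turn -0.002
[5.344e+02 8.680e+01 7.280e+01 2.370e+01 5.000e-01] 0.061
[ 550.3 -301.8   69.4   21.3   -4. ]
[ 545.2 -391.6   70.1   22.3    5.5]
[ 430.6 -396.1   69.9   21.5  -10.5]
```

Block 1 is seated, with its neck top at z = 61 mm. Next is block C.

```bash

python3 -m jog '[[0.6,0,0.6,0,0.05],[0.6,0,1,0,0.05],[0.6,0,1,0,0],[0.6,0,1,0,0],[0.6,0,1,0,0],[0.6,0,1,0,0],[0.6,0,1,0,0],[0.6,0,1,0,0],[0.6,0,1,0,0],[0.6,0,1,0,0],[0.6,0,1,0,0],[0.6,0,1,0,0]]' >/dev/null
python3 -m jog '[[0.6,0,1,0,0],[0.6,0.1,1,0,0],[0.6,0.1,1,0.5,0],[0.6,0.1,1,0.5,0],[0.6,0.1,1,0.5,0],[0.6,0.1,1,0.5,0],[0.6,0.1,1,0.3,0],[0.6,0.1,0.6,0,0],[0.6,0,0,0,0],[0.6,0,0,0,0]]' >/dev/null
python3 -c "
from h import *
go(.5502,-.3018,.043,-3.8)"
```

```text
at [ 0.5227 -0.298   0.1212] yaw [-4.0e+00 -1.8e+02  1.0e-01] F [-0.3  0.4  0.7] grip 0.0522 0.0 t 9.7
   shares [1.38 0.09 3.91] turn -0.005
```

```bash

python3 -m jog '[[0.6,0.7,0.1,0,0],[0.6,0.68,0,0.6,0],[0.6,0,0,1,0],[0.6,0,0,1,0],[0.6,0,0,0.8,0],[0.6,0,0,0.5,0],[0.6,0,0,0,0],[0.6,0,0,0,0]]'
python3 -m jog '[[0,0,0,0,0],[0,0,0,0,0],[0,0,0,0,0],[0,0,0,0,0],[0,0,0,0,0],[0,0,0,0,0]]' 40
python3 -m jog '[[0,0,0,-0.5,0],[0,0,0,-1,0],[0,0,0,-1,-0.05],[0,0,0,-1,-0.05],[0,0,0,-1,0],[0,0,0,-1,0],[0,0,0,-1,0],[0,0,0,0,0],[0,0,0,0,0]]'
python3 -c "
from h import *
go(*fix(0,.029),.18,.75)"
```

```text
time_s: 10.38
tool_pos: [0.5512, -0.3, 0.0439]
tool_rot: [-180.0, 0.0, -3.8]
force: [0.4, -0.3, -0.2]
grip_width: 0.0521
grasp_force: 0.0
time_s: 10.88
tool_pos: [0.5511, -0.3013, 0.0439]
tool_rot: [180.0, -0.0, -3.9]
force: [-0.2, -1.5, -0.8]
grip_width: 0.0202
grasp_force: 0.7
time_s: 11.63
tool_pos: [0.5514, -0.301, 0.1743]
tool_rot: [179.9, -0.1, 0.6]
force: [0.4, 0.4, -5.2]
grip_width: 0.0203
grasp_force: 40.0
at [ 0.5514 -0.301   0.1743] yaw [ 6.000e-01  1.799e+02 -1.000e-01] F [ 0.4  0.4 -5.2] grip 0.0203 40.0 t 11.6
   shares [ -0.67 -16.51  -0.28] turn -0.003
```

```bash

python3 -m jog '[[0,0,-0.5,-0.5,0],[0,-0.05,-1,-0.3,0],[0,-0.05,-1,0,0],[0,-0.05,-1,0,0],[0,-0.05,-1,0,0],[0,-0.05,-1,0,0],[0,-0.05,-1,0,0],[0,-0.05,-1,0,0],[0,-0.05,-1,0,0],[0,-0.05,-1,0,0],[0,-0.05,-1,0,0],[0,-0.05,-1,0,0]]' >/dev/null
python3 -m jog '[[0,-0.05,-1,0,0],[0,-0.05,-1,0.3,0],[0,0,-1,0.5,0],[0,0,-1,0.6,0],[0,0,-0.7,0.6,0],[0,0,-0.3,0.5,0],[0,0,0,0,0],[0,0,0,0,0]]' >/dev/null
python3 -c "
from h import *
go(*fix(0.001,.029),.057,.75)"
```

```text
at [0.5333 0.0285 0.1385] yaw [  0.7 180.    0.2] F [-0.2 -0.6 -3.5] grip 0.0197 40.0 t 13.3
   shares [ 0.1  -0.03  4.07] turn -0.002
```

```bash
python3 -m jog '[[0,0.08,0,0.5,0],[0,0,0,0.8,0],[0,0,0,0.8,0],[0,0,0,0.7,0],[0,0,0,0.5,0],[0,0,0,0.4,0],[0,0,0,0.2,0],[0,0,0,0.15,0],[0,0,0,0,0],[0,0,0,0,0]]'
python3 -m jog '[[0.45,0,0,0,0],[0.45,0,0,0,0],[0.45,0,0,0,0],[0.45,0,0,0,0],[0.45,0,0,-0.5,0],[0.45,0,0,-1,0],[0.45,0,0,-1,0],[0.45,0,0,-1,0],[0.45,0,0,-1,0],[0.45,0,0,-1,0],[0.45,0,0,0,0]]'
python3 - <<'E'
from h import *
c=read_camera("scene");p=cloud(c)
for q in blobs(p,(p[...,0]>.35)&(p[...,0]<.62)&(abs(p[...,1])<.125)&(p[...,2]>.052)&(p[...,2]<.075)):
    d=rect(q);print(d,np.median(q[:,2]).round(4))
c=read_camera("top");p=cloud(c)
for q in blobs(p,(p[...,0]>.35)&(p[...,0]<.62)&(p[...,1]<-.2)&(p[...,1]>-.45)&(p[...,2]>.042)&(p[...,2]<.06)):print(rect(q)-[0,2.4,0,0,0])
go(.545,-.3916,.12,5.6)
E
```

```text
time_s: 14.13
tool_pos: [0.5365, 0.0289, 0.059]
tool_rot: [180.0, -0.1, 0.6]
force: [1.0, 0.7, -3.8]
grip_width: 0.0193
grasp_force: 40.0
time_s: 15.05
tool_pos: [0.5388, 0.0294, 0.1739]
tool_rot: [180.0, -0.5, 0.6]
force: [-0.1, 1.3, 0.6]
grip_width: 0.0389
grasp_force: 0.0
[535.3  86.6  75.8  24.7  -1.5] 0.0608
[5.356e+02 2.890e+01 7.250e+01 2.280e+01 3.000e-01] 0.0606
[ 545.2 -391.7   70.2   23.6    6.3]
[ 430.5 -396.6   70.    23.   -10.9]
at [0.5366 0.029  0.1699] yaw [ 6.0e-01  1.8e+02 -1.0e-01] F [-0.6 -0.  -1.1] grip 0.0389 0.0 t 15.2
   shares [ 0.19 21.04  2.49] turn -0.11
```

Two blocks are seated, with tops at z ≈ 61 mm. Next is block D at (0.545, -0.392).

```bash

python3 -m jog '[[0.6,0,0.6,0,-0.06],[0.6,0,1,0,-0.06],[0.6,0.1,1,0,0],[0.6,0.1,1,0,0],[0.6,0.1,1,0,0],[0.6,0.1,1,0,0],[0.6,0.1,1,0,0],[0.6,0.1,1,0,0],[0.6,0.1,1,0,0],[0.6,0.1,1,0,0],[0.6,0.1,1,0,0],[0.6,0.1,1,0,0]]' >/dev/null
python3 -m jog '[[0.6,0.1,1,0,0],[0.6,0.1,1,0,0],[0.6,0.1,1,0,0],[0.6,0.1,1,0,0],[0.6,0.1,1,0.5,0],[0.6,0.1,1,0.5,0],[0.6,0.1,1,0.5,0],[0.6,0.1,1,0.5,0],[0.6,0.1,1,0.3,0],[0.6,0,0.4,0,0],[0.6,0,0,0,0],[0.6,0,0,0,0]]' >/dev/null
python3 -c "
from h import *
go(.545,-.3916,.043,6)"
```

```text
at [ 0.6155 -0.3842  0.122 ] yaw [   6.  -179.9    0. ] F [0.4 0.1 0.3] grip 0.0519 0.0 t 17.1
   shares [-3.55 -0.    3.95] turn 0.0
```

```bash

python3 -m jog '[[0.6,-0.9,0,0,0],[0.6,-0.9,0,0,0],[0.6,-0.9,0,0,0],[0.6,-0.85,0,0,0],[0.6,0,0,0.6,0],[0.6,0,0,1,0],[0.6,0,0,1,0],[0.6,0,0,0.8,0],[0.6,0,0,0.5,0],[0.6,0,0,0,0],[0.6,0,0,0,0]]'
python3 -m jog '[[0,0,0,0,0],[0,0,0,0,0],[0,0,0,0,0],[0,0,0,0,0],[0,0,0,0,0],[0,0,0,0,0]]' 40
python3 -m jog '[[0,0,0,-0.5,0],[0,0,0,-1,0],[0,0,0,-1,0.06],[0,0,0,-1,0.06],[0,0,0,-1,0],[0,0,0,-1,0],[0,0,0,-1,0],[0,0,0,0,0],[0,0,0,0,0]]'
python3 - <<'E'
from h import *
go(*fix(0,-.029),.18,.75)
a=dict(np.load("pics/top0.npz"))["color"].astype(int);b=read_camera("top")["color"].astype(int)
d=np.abs(a-b).sum(-1)>120;print("bottle/cup diff",d[145:205,395:465].sum())
E
```

```text
time_s: 18.07
tool_pos: [0.5458, -0.3911, 0.0443]
tool_rot: [-180.0, 0.0, 6.1]
force: [0.2, -1.0, 1.0]
grip_width: 0.0523
grasp_force: 0.0
time_s: 18.57
tool_pos: [0.5453, -0.3922, 0.0449]
tool_rot: [-180.0, -0.0, 6.0]
force: [-0.1, 1.4, 1.3]
grip_width: 0.02
grasp_force: 1.0
time_s: 19.32
tool_pos: [0.5457, -0.3927, 0.1757]
tool_rot: [179.9, -0.1, 0.6]
force: [-0.4, 0.4, -2.2]
grip_width: 0.0192
grasp_force: 40.0
at [ 0.5457 -0.3927  0.1757] yaw [ 6.000e-01  1.799e+02 -1.000e-01] F [-0.4  0.4 -2.2] grip 0.0192 40.0 t 19.3
   shares [ -0.33 -18.19  -0.21] turn -0.003
bottle/cup diff 9
```

```bash

python3 -m jog '[[0,0,-0.6,-0.5,0],[0,-0.02,-1,-0.3,0],[0,-0.02,-1,0,0],[0,-0.02,-1,0,0],[0,-0.02,-1,0,0],[0,-0.02,-1,0,0],[0,-0.02,-1,0,0],[0,-0.02,-1,0,0],[0,-0.02,-1,0,0],[0,-0.02,-1,0,0],[0,-0.02,-1,0,0],[0,-0.02,-1,0,0]]' >/dev/null
python3 -m jog '[[0,0,-1,0,0],[0,0,-1,0,0],[0,0,-1,0,0],[0,0,-1,0,0],[0,0,-1,0.3,0],[0,0,-1,0.6,0],[0,0,-0.6,0.6,0],[0,0,0,0.5,0],[0,0,0,0.3,0],[0,0,0,0,0],[0,0,0,0,0]]' >/dev/null
python3 -c "
from h import *
go(*fix(0,-.029),.058,.75)"
```

```text
at [ 0.5364 -0.0299  0.1441] yaw [5.0e-01 1.8e+02 1.0e-01] F [-1.5  0.1 -1.4] grip 0.0196 40.0 t 21.3
   shares [-0.07 -0.04  4.3 ] turn -0.005
```

```bash
python3 -m jog '[[0,-0.08,-0.04,0.5,0],[0,0,0,0.8,0],[0,0,0,0.8,0],[0,0,0,0.8,0],[0,0,0,0.6,0],[0,0,0,0.4,0],[0,0,0,0.2,0],[0,0,0,0.15,0],[0,0,0,0,0],[0,0,0,0,0]]'
python3 -m jog '[[0.45,0,0,0,0],[0.45,0,0,0,0],[0.45,0,0,0,0],[0.45,0,0,0,0],[0.45,0,0,-0.5,0],[0.45,0,0,-1,0],[0.45,0,0,-1,0],[0.45,0,0,-1,0],[0.45,0,0,-1,0],[0.45,0,0,-1,0],[0.45,0,0,0,0]]'
python3 - <<'E'
from h import *
c=read_camera("scene");p=cloud(c)
for q in blobs(p,(p[...,0]>.35)&(p[...,0]<.62)&(abs(p[...,1])<.125)&(p[...,2]>.052)&(p[...,2]<.075)):
    d=rect(q);print(d,np.median(q[:,2]).round(4))
c=read_camera("top");p=cloud(c)
for q in blobs(p,(p[...,0]>.35)&(p[...,0]<.62)&(p[...,1]<-.2)&(p[...,1]>-.45)&(p[...,2]>.042)&(p[...,2]<.06)):print(rect(q)-[0,2.4,0,0,0])
go(.4305,-.3962,.12,-10.7)
E
```

```text
time_s: 22.12
tool_pos: [0.5357, -0.0276, 0.0601]
tool_rot: [180.0, -0.1, 0.6]
force: [-0.1, 0.2, -2.6]
grip_width: 0.0195
grasp_force: 40.0
time_s: 23.03
tool_pos: [0.538, -0.0275, 0.1748]
tool_rot: [179.9, -0.5, 0.6]
force: [0.4, 0.3, -0.4]
grip_width: 0.0389
grasp_force: 0.0
[536.   88.1  72.5  26.    1.9] 0.0613
[5.363e+02 2.820e+01 7.300e+01 2.340e+01 4.000e-01] 0.0611
[ 5.35e+02 -2.81e+01  7.42e+01  2.27e+01  2.00e-01] 0.0611
[ 430.5 -396.7   70.6   23.6  -11.4]
at [ 0.5358 -0.0276  0.1709] yaw [ 6.0e-01  1.8e+02 -1.0e-01] F [-0.5  0.   0.1] grip 0.039 0.0 t 23.1
   shares [-5.47 18.37  2.55] turn 0.252
```

Three blocks are seated. For the last pocket, next to the knob, I grip the block lengthwise so the 190 mm body stays clear of the knob.

```bash

python3 -m jog '[[0.6,0,0.6,0,0],[0.7,-0.1,1,0,0],[0.7,-0.3,1,0,0],[0.7,-0.3,1,0,0],[0.7,-0.3,1,0,0],[0.7,-0.3,1,0,0],[0.7,-0.3,1,0,0],[0.7,-0.3,1,0,0],[0.7,-0.3,1,0,0],[0.7,-0.3,1,0,0],[0.7,-0.3,1,0,0],[0.7,-0.3,1,0,0]]' >/dev/null
python3 -m jog '[[1,-0.3,1,0,0],[1,-0.3,1,0,0],[1,-0.3,1,0,0],[1,-0.3,1,0,0],[1,-0.3,1,0,0],[1,-0.3,1,0,0],[1,-0.3,0.7,0,0],[1,0,0,0,0]]' >/dev/null
python3 -m jog '[[1,0,0,0,-0.15],[1,0,0,0,-0.15],[1,0,0,0,-0.15],[1,0,0,0.2,-0.15],[1,0,0,0.3,-0.15],[1,0,0,0.3,-0.15],[1,0,0,0.3,-0.15],[1,0,0,0.3,-0.15],[1,0,0,0.3,-0.15],[1,0,0,0.3,-0.15],[1,0,0,0,-0.15],[1,0,0,0,-0.1]]' >/dev/null
python3 -c "
from h import *
go(.4305,-.3965,.043,-10.9+90);print(env.get_obs()['qpos'])"
```

```text
at [ 0.4346 -0.3932  0.1279] yaw [ 7.980e+01 -1.799e+02 -1.000e-01] F [ 0.6  0.7 -0.2] grip 0.087 0.0 t 25.8
   shares [-0.2  -0.17  4.25] turn 0.015
[ 57.97244059  16.74810731 -21.54973695  99.50054221   6.65320411
  65.19640823  24.19627339]
```

```bash

python3 -m jog '[[1,-0.2,-0.17,0,0.015],[1,0,0,0.7,0],[1,0,0,1,0],[1,0,0,1,0],[1,0,0,0.8,0],[1,0,0,0.5,0],[1,0,0,0.2,0],[1,0,0,0,0],[1,0,0,0,0]]'
python3 -m jog '[[0.6,0,0,0,0],[0.6,0,0,0,0],[0.6,0,0,0,0],[0.6,0,0,0,0],[0.6,0,0,0,0],[0.6,0,0,0,0]]' 40
python3 -m jog '[[0.6,0,0,-0.5,0],[0.6,0,0,-1,0],[0.6,0,0,-1,-0.13],[0.6,0,0,-1,-0.13],[0.6,0,0,-1,0],[0.6,0,0,-1,0],[0.6,0,0,-1,0],[0.6,0,0,0,0],[0.6,0,0,0,0]]'
python3 - <<'E'
from h import *
go(*fix(0,-.087),.18,90.75)
c=read_camera("scene");p=cloud(c)
m=(abs(p[...,0]-.43)<.033)&(abs(p[...,1]+.396)<.05)&(p[...,2]>.11)&(p[...,2]<.19)
for q in blobs(p,m,20):print(rect(q),q[:,2].min(),len(q))
E
```

```text
time_s: 26.55
tool_pos: [0.4315, -0.3982, 0.0461]
tool_rot: [180.0, 0.0, 78.7]
force: [0.7, 0.6, 0.4]
grip_width: 0.0869
grasp_force: 0.0
time_s: 27.05
tool_pos: [0.4303, -0.3982, 0.0462]
tool_rot: [-179.9, 0.0, 78.7]
force: [-3.6, 1.8, 5.9]
grip_width: 0.0695
grasp_force: 40.0
time_s: 27.8
tool_pos: [0.432, -0.3983, 0.1764]
tool_rot: [179.9, 0.1, 90.4]
force: [0.6, 0.3, -3.3]
grip_width: 0.07
grasp_force: 40.0
at [ 0.432  -0.3983  0.1764] yaw [9.040e+01 1.799e+02 1.000e-01] F [ 0.6  0.3 -3.3] grip 0.07 40.0 t 27.8
   shares [15.53  5.31 -0.18] turn -0.007
[ 445.6 -376.8   27.6    6.5  -11.2] 0.1475276660897954 25
[ 439.2 -412.    46.7   11.8    0.8] 0.12975281974980601 100
```

```bash

python3 -m jog '[[0.6,0.6,0.2,-0.5,0],[0.6,1,0.35,-0.3,0],[0.6,1,0.35,0,0],[0.6,1,0.35,0,0],[0.6,1,0.35,0,0],[0.6,1,0.35,0,0],[0.6,1,0.35,0,0],[0.6,1,0.35,0,0],[0.6,1,0.35,0,0],[0.6,1,0.35,0,0],[0.6,1,0.35,0,0],[0.6,1,0.35,0,0]]' >/dev/null
python3 -m jog '[[0.6,1,0.35,0,0],[0.6,1,0.35,0,0],[0.6,1,0.35,0,0],[0.6,0.7,0.35,0,0],[0.6,0.2,0.2,0,0],[0.6,0,0,0,0],[0.6,0,0,0,0]]' >/dev/null
python3 -c "
from h import *
go(*fix(0,-.0885),.060,90.75)"
```

```text
at [ 0.5414 -0.0876  0.191 ] yaw [  90.4 -179.9    0. ] F [ 0.9  0.2 -2.3] grip 0.0694 40.0 t 29.4
   shares [-0.04 -0.28  6.55] turn -0.007
```

```bash

python3 -m jog '[[0.6,-0.04,-0.28,0.4,0],[0.6,0,0,1,0],[0.6,0,0,1,0],[0.6,0,0,1,0],[0.6,0,0,1,0],[0.6,0,0,0.7,0],[0.6,0,0,0.5,0],[0.6,0,0,0.4,0],[0.6,0,0,0.3,0],[0.6,0,0,0.15,0],[0.6,0,0,0,0],[0.6,0,0,0,0]]'
python3 -m jog '[[1,0,0,0,0],[1,0,0,0,0],[1,0,0,0,0],[1,0,0,0,0],[1,0,0,-0.5,0],[1,0,0,-1,0],[1,0,0,-1,0],[1,0,0,-1,0],[1,0,0,-1,0],[1,0,0,-1,0],[1,0,0,-1,0],[1,0,0,0,0]]'
python3 - <<'E'
from h import *
c=read_camera("scene");p=cloud(c)
for q in blobs(p,(p[...,0]>.35)&(p[...,0]<.62)&(abs(p[...,1])<.125)&(p[...,2]>.052)&(p[...,2]<.075)):
    d=rect(q);print(d,np.median(q[:,2]).round(4))
q=p[(p[...,0]>.55)&(p[...,2]>.063)&(p[...,2]<.078)&(p[...,1]<.16)&(p[...,1]>.02)];print("bar",rect(q))
q=p[(p[...,0]>.6)&(p[...,2]>.09)&(p[...,2]<.13)&(p[...,1]<.2)&(p[...,1]>.05)];print("handle",rect(q),q.mean(0))
go(.666,.123,.13,90.75)
cv2.imwrite("pics/s2.png",c["color"][200:400,100:460,::-1].repeat(2,0).repeat(2,1))
E
```

```text
time_s: 30.43
tool_pos: [0.5368, -0.0882, 0.0631]
tool_rot: [180.0, 0.0, 90.4]
force: [-0.7, -1.0, -3.0]
grip_width: 0.0698
grasp_force: 40.0
time_s: 31.43
tool_pos: [0.539, -0.0881, 0.1978]
tool_rot: [179.6, 0.1, 90.4]
force: [1.4, -0.1, 1.1]
grip_width: 0.0865
grasp_force: 0.0
[535.2  85.6  76.5  23.6  -0.6] 0.0611
[ 5.355e+02  2.850e+01  7.400e+01  2.320e+01 -1.000e-01] 0.0612
[534.9 -28.5  73.2  23.3   1.1] 0.0609
[538.6 -87.7  72.4  22.4  -0.7] 0.0613
bar [7.070e+02 9.050e+01 3.135e+02 1.394e+02 1.000e-01]
handle [668.  123.4  21.9  20.5 -87.1] [0.67042065 0.11970661 0.11182549]
at [ 0.538  -0.0881  0.1956] yaw [9.040e+01 1.797e+02 1.000e-01] F [-0.2  0.1 -0.9] grip 0.0871 0.0 t 31.5
   shares [10.51  6.47  3.28] turn -0.008
```

View pics/s2.png

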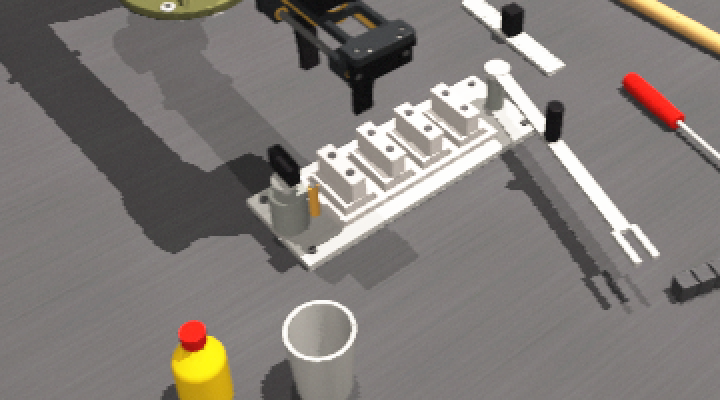

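All four blocks are seated with tops at 61 mm and x, y within about 4 mm, and the bar is open at 1.29 rad. Next I take hold of the handle, with the closing line along its tangent.

```bash

python3 -m jog '[[0.6,0.6,0.4,0,0],[0.6,1,0.6,0,0],[0.6,1,0.6,0,0],[0.6,1,0.6,0,0],[0.6,1,0.6,0,0],[0.6,1,0.6,0,0],[0.6,1,0.6,0,0],[0.6,1,0.6,0,0],[0.6,1,0.6,0,0],[0.6,1,0.6,0,0],[0.6,0.9,0.6,0,0],[0.6,0,0.07,0,0]]' >/dev/null
python3 -m jog '[[0.6,0,0,0,-0.1],[0.6,0,0,0,-0.15],[0.6,0,0,0,-0.15],[0.6,0,0,0,-0.15],[0.6,0,0,0,-0.15],[0.6,0,0,0,-0.15],[0.6,0,0,0,-0.15],[0.6,0,0,0,-0.15],[0.6,0,0,0,-0.15],[0.6,0,0,0,-0.15],[0.6,0,0,0,-0.15],[0.6,0,0,0,-0.05]]' >/dev/null
python3 -c "
from h import *
go(.6668,.1232,.100,164.6);print(env.get_obs()['qpos'])"
```

```text
at [0.6637 0.1218 0.1915] yaw [ 1.649e+02 -1.799e+02 -1.000e-01] F [-0.3  0.2 -0.1] grip 0.0523 0.0 t 33.5
   shares [-0.13  0.11  4.58] turn 0.008
[ 24.32409433  32.38073338 -53.36321014  81.33056706  25.9409171
  79.23299917  45.38521447]
```

```bash

python3 -m jog '[[0.6,-0.13,0.11,0.5,0],[0.6,0,0,1,0],[0.6,0,0,1,0],[0.6,0,0,1,0],[0.6,0,0,0.7,0],[0.6,0,0,0.4,0],[0.6,0,0,0,0],[0.6,0,0,0,0]]'
python3 -m jog '[[0,0,0,0,0],[0,0,0,0,0],[0,0,0,0,0],[0,0,0,0,0],[0,0,0,0,0],[0,0,0,0,0]]' 20
python3 -m jog '[[0,0,-0.3,0,0.05],[0,0.026,-0.6,0,0.11],[0,0.026,-0.6,0,0.11],[0,0.026,-0.6,0,0.11],[0,0.026,-0.6,0,0.11],[0,0.026,-0.6,0,0.11],[0,0,0,0,0]]'
python3 - <<'E'
from h import *
go(*fix(0,.02),.1,90.75)
h=fix(0,.16);p=env.get_obs()["tool_pos"][:2]-h;print("r",np.hypot(*p),"theta deg",np.degrees(np.arctan2(p[1],p[0]))+90-.75)
E
```

```text
time_s: 34.15
tool_pos: [0.6674, 0.1243, 0.1004]
tool_rot: [-180.0, -0.0, 164.6]
force: [0.4, 0.0, 0.6]
grip_width: 0.0522
grasp_force: 0.0
time_s: 34.65
tool_pos: [0.6675, 0.1241, 0.1008]
tool_rot: [-180.0, 0.0, 164.6]
force: [0.2, -0.6, -0.5]
grip_width: 0.0201
grasp_force: 0.2
time_s: 35.23
tool_pos: [0.6351, 0.0649, 0.1008]
tool_rot: [-179.9, 0.0, 137.4]
force: [0.0, 0.5, -1.4]
grip_width: 0.0195
grasp_force: 20.0
at [0.6351 0.0649 0.1008] yaw [ 137.4 -179.9    0. ] F [ 0.   0.5 -1.4] grip 0.0195 20.0 t 35.2
   shares [ 2.19 -5.06  0.04] turn 1.036
r 0.13986135670765504 theta deg 46.3904847100884
```

```bash

python3 -m jog '[[0,0.026,-0.6,0,0.11],[0,0.026,-0.6,0,0.11],[0,0.026,-0.6,0,0.11],[0,0.026,-0.6,0,0.11],[0,0.026,-0.6,0,0.11],[0,0.026,-0.6,0,0.11],[0,0.026,-0.6,0,0.11],[0,0.026,-0.6,0,0.11],[0,0,0,0,0]]'
python3 - <<'E'
from h import *
go(*fix(0,.02),.1,90.75)
h=fix(0,.16);p=env.get_obs()["tool_pos"][:2]-h;print("r",np.hypot(*p),"theta deg",np.degrees(np.arctan2(p[1],p[0]))+90-.75)
E
```

```text
time_s: 35.98
tool_pos: [0.5516, 0.0206, 0.1008]
tool_rot: [-179.9, 0.2, 98.0]
force: [1.0, -4.1, -1.3]
grip_width: 0.0197
grasp_force: 20.0
at [0.5516 0.0206 0.1008] yaw [  98.  -179.9    0.2] F [ 1.  -4.1 -1.3] grip 0.0197 20.0 t 36.0
   shares [ 0.09 -0.86  0.04] turn 0.16
r 0.14069993983872517 theta deg 7.019715135188591
```

```bash

python3 -m jog '[[0,0.04,-0.3,0,0.08],[0,0.04,-0.3,0,0.08],[0,0,-0.2,0,0],[0,0,-0.15,0,0],[0,0,-0.1,0,0],[0,0,-0.1,0,0],[0,0,0,0,0],[0,0,0,0,0]]' 40
python3 - <<'E'
from h import *
go(*fix(0,.02),.1,90.75)
h=fix(0,.16);p=env.get_obs()["tool_pos"][:2]-h;print("r",np.hypot(*p),"theta deg",np.degrees(np.arctan2(p[1],p[0]))+90-.75)
E
```

```text
time_s: 36.65
tool_pos: [0.5334, 0.0193, 0.1008]
tool_rot: [179.6, 0.2, 90.8]
force: [10.8, -6.8, -8.3]
grip_width: 0.019
grasp_force: 40.1
at [0.5334 0.0193 0.1008] yaw [ 90.8 179.6   0.2] F [10.8 -6.8 -8.3] grip 0.019 40.1 t 36.6
   shares [0.03 0.05 0.04] turn 0.002
r 0.14069773426915624 theta deg -0.4100694516334471
```

```bash

python3 -m jog '[[0,0,-0.15,0,0],[0,0,-0.1,0,0],[0,0,0,0,0],[0,0,0,0,0]]'
python3 -m jog '[[0,0,0.1,0,0],[0,0,0.1,0,0],[0.45,0,0,0,0],[0.45,0,0,0,0],[0.45,0,0,0,0],[0.45,0,0,-0.5,0],[0.45,0,0,-1,0],[0.45,0,0,-1,0],[0.45,0,0,-1,0],[0.45,0,0,-1,0],[0.45,0,0,0,0]]'
python3 - <<'E'
from h import *
c=read_camera("scene");p=cloud(c);np.savez("pics/s3.npz",**c)
q=p[(abs(p[...,0]-.535)<.06)&(abs(p[...,1]-.02)<.03)&(p[...,2]>.09)&(p[...,2]<.13)];print("handle",rect(q))
for n in ("top","scene"):
    p=cloud(read_camera(n));q=p[(abs(p[...,0]-.535)<.06)&(abs(p[...,1]+.16)<.05)&(p[...,2]>.112)&(p[...,2]<.125)];print("knob",n,rect(q),len(q),q[:,2].max())
    q=p[(abs(p[...,0]-.535)<.03)&(p[...,1]<.15)&(p[...,1]>-.13)&(p[...,2]>.07)&(p[...,2]<.08)];print("bar",n,rect(q))
go(*fix(0,-.16),.16,None)
cv2.imwrite("pics/s3.png",c["color"][200:400,100:460,::-1].repeat(2,0).repeat(2,1))
E
```

```text
time_s: 36.98
tool_pos: [0.5332, 0.0193, 0.101]
tool_rot: [178.9, 0.1, 90.8]
force: [27.1, -6.6, -22.0]
grip_width: 0.0193
grasp_force: 40.3
time_s: 37.9
tool_pos: [0.5309, 0.0243, 0.1953]
tool_rot: [179.6, 0.0, 91.0]
force: [-0.2, 0.0, -0.1]
grip_width: 0.0393
grasp_force: 0.0
handle [537.   19.2  20.4  17.7  77.7]
knob top [ 537.5 -157.7   44.3   16.9   -1.7] 106 0.12168729545214751
bar top [535.5   9.4 278.1  18.9 -89.1]
knob scene [ 5.387e+02 -1.611e+02  4.630e+01  1.580e+01  2.000e-01] 126 0.12045889363875606
bar scene [535.2  10.3 280.   23.1 -88.8]
at [0.5282 0.0234 0.1905] yaw [  90.9 -180.     0. ] F [ 0.5 -0.9 -0.9] grip 0.0388 0.0 t 38.0
   shares [-9.17  0.28  1.52] turn 0
```

View pics/s3.png

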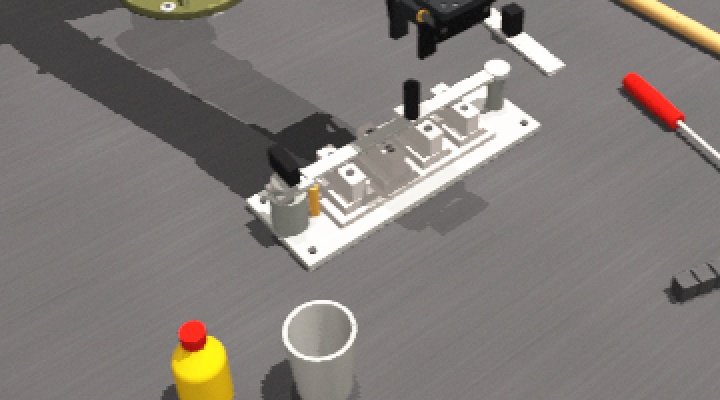

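The crop and numbers show the bar shut: its angle is within 0.3° of the fixture, and it held against 27 N without moving. Next is the knob at (0.537, -0.160), with its bar at about -1°.

```bash

python3 -m jog '[[0.45,-0.5,0.05,0,0],[0.45,-1,0.05,0,0],[0.45,-1,0.05,0,0],[0.45,-1,0.05,0,0],[0.45,-1,0.05,0,0],[0.45,-1,0.05,0,0],[0.45,-1,0.05,0,0],[0.45,-1,0.05,0,0],[0.45,-1,0.05,0,0],[0.45,-0.7,0.05,0,0],[0.45,0,0,0,0]]' >/dev/null
python3 -m jog '[[0.45,0,0,0,-0.1],[0.45,0,0,0,-0.15],[0.45,0,0,0,-0.15],[0.45,0,0,0,-0.15],[0.45,0,0,0,-0.15],[0.45,0,0,0,-0.15],[0.45,0,0,0,-0.15],[0.45,0,0,0,-0.15],[0.45,0,0,0,-0.15],[0.45,0,0,0,-0.15],[0.45,0,0,0,-0.15],[0.45,0,0,0,-0.15]]' >/dev/null
python3 -m jog '[[0.45,0,0,0,-0.15],[0.45,0,0,0,-0.11],[0.45,0,0,0,0],[0.45,0,0,0,0]]' >/dev/null
python3 -c "
from h import *
go(.5372,-.1602,.108,179.3);print(env.get_obs()['qpos'])"
```

```text
at [ 0.5412 -0.1598  0.1902] yaw [-178.8  180.    -0. ] F [-0.2  0.1  0.3] grip 0.0393 0.0 t 40.3
   shares [ 0.2  -0.01  4.11] turn 0.043
[ 54.68725265  14.85388387 -47.11198285  98.01259552  11.34346424
  72.1307104   96.25005797]
```

```bash

python3 -m jog '[[0.45,0.2,0,0,0.04],[0.45,0,0,1,0],[0.45,0,0,1,0],[0.45,0,0,1,0],[0.45,0,0,0.7,0],[0.45,0,0,0.4,0],[0.45,0,0,0,0],[0.45,0,0,0,0]]'
python3 -m jog '[[0,0,0,0,0],[0,0,0,0,0],[0,0,0,0,0],[0,0,0,0,0],[0,0,0,0,0],[0,0,0,0,0]]' 60
python3 -m jog '[[0,0,0,0.1,0],[0,0,0,0.1,0],[0,0,0,0.1,0],[0,0,0,0.1,0],[0,0,0,0,0],[0,0,0,0,0]]'
```

```text
time_s: 40.97
tool_pos: [0.5375, -0.1609, 0.1088]
tool_rot: [180.0, -0.0, 179.5]
force: [-0.3, 0.5, 0.3]
grip_width: 0.0391
grasp_force: 0.0
time_s: 41.47
tool_pos: [0.5377, -0.1601, 0.1091]
tool_rot: [180.0, 0.0, 179.5]
force: [-1.5, 3.0, 4.8]
grip_width: 0.0152
grasp_force: 60.0
time_s: 41.97
tool_pos: [0.5377, -0.16, 0.1011]
tool_rot: [180.0, 0.0, 179.5]
force: [-1.9, 3.2, 7.6]
grip_width: 0.0152
grasp_force: 60.0
```

```bash

python3 -m jog '[[0,0,0,0.02,0.06],[0,0,0,0,0.12],[0,0,0,0,0.12],[0,0,0,0,0.12],[0,0,0,0,0.12],[0,0,0,0,0.12],[0,0,0,0,0.12],[0,0,0,0,0.12],[0,0,0,0,0.12],[0,0,0,0,0]]'
python3 -m jog '[[0,0,0,0,0.12],[0,0,0,0,0.12],[0,0,0,0,0.12],[0,0,0,0,0.12],[0,0,0,0,0.12],[0,0,0,0,0.12],[0,0,0,0,0.12],[0,0,0,0,0.12],[0,0,0,0,0.12],[0,0,0,0,0.12],[0,0,0,0,0.12],[0,0,0,0,0]]'
python3 -c "
from cell import env
o=env.get_obs();print(o['wrist_torque'],o['qpos'])"
```

```text
time_s: 42.8
tool_pos: [0.5374, -0.1607, 0.1009]
tool_rot: [-180.0, 0.0, 133.4]
force: [-2.9, 2.9, 6.8]
grip_width: 0.0156
grasp_force: 60.0
time_s: 43.8
tool_pos: [0.5366, -0.1609, 0.1006]
tool_rot: [-179.9, 0.1, 74.0]
force: [-4.6, 2.8, 7.4]
grip_width: 0.0158
grasp_force: 60.0
[ 0.61461342  0.90441067 -0.00658354] [ 39.0275683   16.25770434 -28.69842376 104.4454549    8.84488705
  61.59731121  -8.96268647]
```

```bash

python3 -m jog '[[0,0,0,0,0.12],[0,0,0,0,0.12],[0,0,0,0,0.12],[0,0,0,0,0.12],[0,0,0,0,0.12],[0,0,0,0,0.12],[0,0,0,0,0.12],[0,0,0,0,0.1],[0,0,0,0,0.04],[0,0,0,0,0.04],[0,0,0,0,0],[0,0,0,0,0]]'
python3 -c "
from cell import env
o=env.get_obs();print(o['wrist_torque'],o['qpos'])"
```

```text
time_s: 44.8
tool_pos: [0.536, -0.1605, 0.1003]
tool_rot: [-179.9, 0.2, 28.3]
force: [-5.0, 3.3, 8.0]
grip_width: 0.0157
grasp_force: 60.0
[ 0.81650603  1.1245024  -0.05694153] [ 33.71070165  15.44596934 -22.52970338 104.66484791   6.69840274
  61.36915629 -53.00903806]
```

```bash

python3 -m jog '[[0.45,0,0,0,0],[0.45,0,0,0,0],[0.45,0,0,0,0],[0.45,0,0,0,0],[0.45,0,0,-0.5,0],[0.45,0,0,-1,0],[0.45,0,0,-1,0],[0.45,0,0,-1,0],[0.45,0,0,-1,0],[0.45,0,0,-1,0],[0.45,0,0,0,0]]'
python3 -m jog '[[0.45,-0.5,-0.5,0,0],[0.45,-1,-1,0,0],[0.45,-1,-1,0,0],[0.45,-1,-1,0,0],[0.45,-1,-1,0,0],[0.45,-1,-1,0,0],[0.45,-1,-0.8,0,0],[0.45,0,0,0,0]]'
python3 - <<'E'
from h import *
for n in ("top","scene"):
    c=read_camera(n);p=cloud(c);q=p[(abs(p[...,0]-.535)<.06)&(abs(p[...,1]+.16)<.05)&(p[...,2]>.1)&(p[...,2]<.125)];print("knob",n,rect(q),len(q),np.percentile(q[:,2],[50,80,95]))
    x,y,z=p[...,0],p[...,1],p[...,2]
    q=p[(abs(x-.535)<.03)&(y<.15)&(y>-.13)&(z>.07)&(z<.08)];print("bar",n,rect(q))
    col=c["color"].astype(int);wh=(col.min(-1)>130)&(col.max(-1)-col.min(-1)<40)
    for q in blobs(p,(x>.3)&(x<.7)&(y>.2)&(y<.4)&(z>.04)&(z<.06)&(col.max(-1)<90)):print(" h",rect(q),q.mean(0).round(4),len(q))
    for q in blobs(p,(x>.3)&(x<.7)&(y>.2)&(y<.4)&wh&(z>.003)&(z<.02),40):print(" se",rect(q),len(q))
    q=p[(x>.3)&(x<.7)&(y>.2)&(y<.4)&wh&(z>.003)&(z<.012)];print(" se all",rect(q))
    cv2.imwrite(f"pics/{n}4.png",c["color"][...,::-1])
E
```

```text
time_s: 45.72
tool_pos: [0.5399, -0.1617, 0.2154]
tool_rot: [179.6, -0.3, 28.3]
force: [0.8, -0.6, 1.2]
grip_width: 0.039
grasp_force: 0.0
time_s: 46.38
tool_pos: [0.3592, -0.1113, 0.2097]
tool_rot: [180.0, 0.2, 28.2]
force: [0.4, -0.3, -0.5]
grip_width: 0.0391
grasp_force: 0.0
knob top [ 538.  -158.    44.3   17.    27.1] 106 [0.10934118 0.11138583 0.11290599]
bar top [531.5   9.4 278.   25.8 -89.4]
 h [420.4 280.5  17.2   6.4 -30.2] [0.4205 0.2802 0.0473] 12
 se [482.  286.4  94.7  35.2  -5.4] 327
 se [369.4 294.4  91.   32.2  -4.5] 346
 se all [426.3 291.  206.6  35.2  -4.6]
knob scene [ 538.5 -160.8   46.7   18.3   31.2] 162 [0.10879553 0.11054524 0.11196408]
bar scene [534.9  10.1 278.7  23.7 -89.2]
 h [4.267e+02 2.861e+02 2.800e+01 2.720e+01 1.000e-01] [0.4293 0.2848 0.0473] 69
 se [374.4 292.2  98.5  35.8  -7.2] 159
 se [481.3 283.8  93.5  32.8  -6.7] 228
 se all [426.6 288.4 202.3  35.7  -4.7]
```

View pics/top4.png

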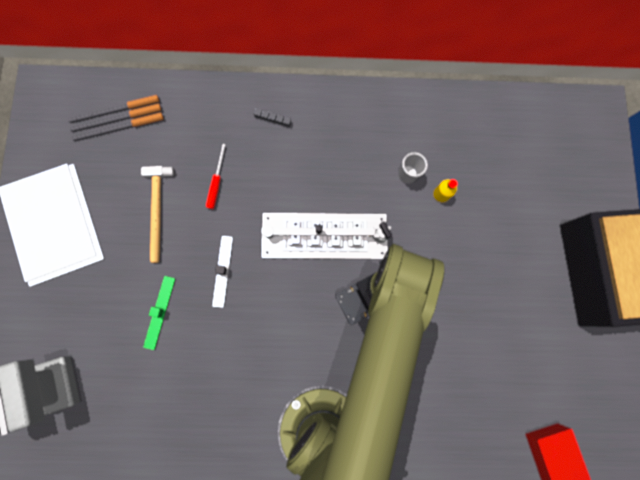

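The top view shows the keeper shut at (320,230) and the knob turned to about 28° at (385,231), which is a turn of ≈ 2.66 rad; its top is at ≈ 110 mm, so it is 8 mm down. The straightedge is unmoved at (222,271) and the bystanders are in place.

Next I pick the straightedge by its block, closing along its length.

```bash

python3 -m jog '[[0.6,0.5,0.4,0,-0.05],[0.6,0.8,0.3,0,-0.15],[0.6,0.8,0.3,0,-0.15],[0.6,0.8,0.3,0,-0.15],[0.6,0.8,0.3,0,-0.15],[0.6,0.8,0.3,0,-0.15],[0.6,0.8,0.3,0,-0.15],[0.6,0.8,0.3,0,-0.15],[0.6,0.8,0,0,-0.14],[0.6,0.5,0,0,0],[0.6,0,0,0,0]]'
python3 -c "
from h import *
go(.4267,.287,.09,83.9);print(env.get_obs()['qpos'])"
```

```text
time_s: 47.4
tool_pos: [0.4816, -0.0271, 0.2099]
tool_rot: [-180.0, -0.1, 84.2]
force: [-0.0, 0.4, -0.2]
grip_width: 0.0522
grasp_force: 0.0
at [ 0.4816 -0.0271  0.2099] yaw [ 8.42e+01 -1.80e+02 -1.00e-01] F [-0.   0.4 -0.2] grip 0.0522 0.0 t 47.4
   shares [15.35 -4.33  5.99] turn 0.006
[ 2.78924076e+01  1.44421376e-02 -2.75446933e+01  1.07656791e+02
 -1.00224018e-01  7.23357625e+01 -5.45650478e+00]
```

```bash

python3 -m jog '[[0.6,0.6,-0.15,0,0],[0.6,1,-0.28,0,0],[0.6,1,-0.28,0,0],[0.6,1,-0.28,0,0],[0.6,1,-0.28,0,0],[0.6,1,-0.28,0,0],[0.6,1,-0.28,0,0],[0.6,1,-0.28,0,0],[0.6,1,-0.28,0,0],[0.6,1,-0.28,0,0],[0.6,1,-0.28,0,0],[0.6,1,-0.28,0,0]]' >/dev/null
python3 -m jog '[[0.6,1,-0.28,0.4,0],[0.6,1,-0.28,0.7,0],[0.6,1,-0.28,0.8,0],[0.6,0.7,-0.2,0.8,0],[0.6,0,0,0.8,0],[0.6,0,0,0.8,0],[0.6,0,0,0.7,0],[0.6,0,0,0.5,0],[0.6,0,0,0,0],[0.6,0,0,0,0]]' >/dev/null
python3 -c "
from h import *
go(.4267,.287,.033,83.9)"
```

```text
at [0.4271 0.283  0.1   ] yaw [  84. -180.    0.] F [ 0.8 -0.1  0.4] grip 0.0522 0.0 t 49.2
   shares [ 0.2  -0.04  3.35] turn 0.003
```

```bash

python3 -m jog '[[0.6,0.2,-0.04,0.4,0],[0.6,0,0,1,0],[0.6,0,0,0.9,0],[0.6,0,0,0.6,0],[0.6,0,0,0.4,0],[0.6,0,0,0,0],[0.6,0,0,0,0]]'
python3 -m jog '[[0,0,0,0,0],[0,0,0,0,0],[0,0,0,0,0],[0,0,0,0,0],[0,0,0,0,0],[0,0,0,0,0]]' 60
python3 -m jog '[[0,0,0,-0.4,0],[0,0,0,-0.8,0],[0,0,0,-0.8,0],[0,0,0,0,0],[0,0,0,0,0]]'
python3 -c "
from h import *
go(*fix(-.1,.02),.08,.75)"
```

```text
time_s: 49.82
tool_pos: [0.4268, 0.2877, 0.0343]
tool_rot: [-180.0, -0.0, 84.1]
force: [-0.3, -0.0, 0.7]
grip_width: 0.0524
grasp_force: 0.0
time_s: 50.32
tool_pos: [0.4256, 0.2877, 0.0344]
tool_rot: [-179.9, 0.0, 84.1]
force: [-3.9, -0.4, 4.6]
grip_width: 0.0239
grasp_force: 59.7
time_s: 50.73
tool_pos: [0.4273, 0.2872, 0.0744]
tool_rot: [179.9, -0.0, 84.1]
force: [-1.0, -0.4, -5.0]
grip_width: 0.0236
grasp_force: 59.7
at [0.4273 0.2872 0.0744] yaw [ 84.1 179.9  -0. ] F [-1.  -0.4 -5. ] grip 0.0236 59.7 t 50.7
   shares [-13.32   1.74  -0.28] turn 1.852
```

```bash

python3 -m jog '[[0,0,0,0,0.1],[0,0,0,0,0.15],[0,0,0,0,0.15],[0,0,0,0,0.15],[0,0,0,0,0.15],[0,0,0,0,0.15],[0,0,0,0,0.15],[0,0,0,0,0.15],[0,0,0,0,0.15],[0,0,0,0,0.15],[0,0,0,0,0.15],[0,0,0,0,0.15]]' >/dev/null
python3 -m jog '[[0,0,0,0,0.1],[0,0,0.5,0,0],[0,0,1,0,0],[0,0,1,0,0],[0,0,1,0,0],[0,0,1,0,0],[0,0,1,0,0],[0,0,1,0,0],[0,0,1,0,0],[0,0,1,0,0],[0,0,1,0,0],[0,0,0,0,0]]'
python3 -c "
from h import *
go(*fix(-.092,0),.0355,.8);print(env.get_obs()['qpos'])"
```

```text
time_s: 52.73
tool_pos: [0.4283, 0.0916, 0.0728]
tool_rot: [179.8, 0.2, 0.7]
force: [-0.3, -0.5, -4.9]
grip_width: 0.0237
grasp_force: 59.7
at [0.4283 0.0916 0.0728] yaw [  0.7 179.8   0.2] F [-0.3 -0.5 -4.9] grip 0.0237 59.7 t 52.7
   shares [0.66 4.65 1.86] turn -0.003
[   9.44043386    3.12827695  -25.49121636  121.8560342     1.83835208
   55.54991944 -106.3949748 ]
```

```bash

python3 -m jog '[[0,0.1,0.7,0,0],[0,0.15,1,0,0],[0,0.15,1,0,0],[0,0.15,1,0,0],[0,0.1,0.8,0,0],[0,0,0.2,0.3,0],[0,0,0,0.6,0],[0,0,0,0.5,0],[0,0,0,0.3,0],[0,0,0,0.1,0],[0,0,0,0,0],[0,0,0,0,0]]'
python3 -c "
from h import *
go(*fix(-.08,0),.034,.8)"
```

```text
time_s: 53.73
tool_pos: [0.444, 0.0041, 0.0381]
tool_rot: [-180.0, 0.0, 0.9]
force: [0.4, -0.7, -4.5]
grip_width: 0.0236
grasp_force: 59.7
at [0.444  0.0041 0.0381] yaw [   0.9 -180.     0. ] F [ 0.4 -0.7 -4.5] grip 0.0236 59.7 t 53.7
   shares [0.53 0.26 0.21] turn 0.003
```

```bash

python3 -m jog '[[0,0,0.2,0.1,0],[0,0,0,0.1,0],[0,0,0,0,0],[0,0.15,0,0,0],[0,0.15,0,0,0],[0,0.1,0,0,0],[0,0.1,0,0,0],[0,0,0,0,0],[0,0,0,0,0]]'
python3 -m jog '[[0,0.08,0,0,0],[0,0.08,0,0,0],[0,0.05,0,0,0],[0,0,0,0,0]]'
python3 -c "
from h import *
go(*fix(-.08,0),.034,.8)"
```

```text
time_s: 54.48
tool_pos: [0.4525, -0.0001, 0.0344]
tool_rot: [180.0, 0.2, 0.9]
force: [-7.9, -0.8, 7.1]
grip_width: 0.0237
grasp_force: 59.7
time_s: 54.82
tool_pos: [0.453, -0.0001, 0.0345]
tool_rot: [180.0, 0.7, 0.9]
force: [-19.3, -0.7, 22.7]
grip_width: 0.0236
grasp_force: 59.7
at [ 4.53e-01 -1.00e-04  3.45e-02] yaw [  0.9 180.    0.7] F [-19.3  -0.7  22.7] grip 0.0236 59.7 t 54.8
   shares [0.08 0.05 0.03] turn 0.001
```

```bash

python3 -m jog '[[0,-0.12,0,-0.05,0],[0,0,0,0,0],[0.45,0,0,0,0],[0.45,0,0,0,0],[0.45,0,0,0,0],[0.45,0,0,0,0],[0.45,0,0,-0.5,0],[0.45,0,0,-1,0],[0.45,0,0,-1,0],[0.45,0,0,-1,0],[0.45,0,0,-1,0],[0.45,0,0,0,0]]'
python3 -m jog '[[0.45,0,0,-1,0],[0.45,0,0,-1,0],[0.45,0,-0.5,-1,0],[0.45,0,-1,0,0],[0.45,0,-1,0,0],[0.45,0,-1,0,0],[0.45,0,-1,0,0],[0.45,0,-1,0,0],[0.45,0,-1,0,0],[0.45,0,-1,0,0],[0.45,0,-1,0,0],[0.45,0,0,0,0]]'
python3 - <<'E'
from h import *
c=read_camera("scene");p=cloud(c);x,y,z=p[...,0],p[...,1],p[...,2]
for n in("top","scene"):
    c=read_camera(n);p=cloud(c);x,y,z=p[...,0],p[...,1],p[...,2]
    for q in blobs(p,(x>.4)&(x<.5)&(abs(y)<.05)&(z>.035)&(z<.055)):print(n,"h",rect(q),np.percentile(q[:,2],90).round(4))
    q=p[(x>.42)&(x<.468)&(abs(y)<.13)&(z>.004)&(z<.0105)];print(n,"se",rect(q))
    for q in blobs(p,(abs(x-.535)<.045)&(abs(y)<.125)&(z>.054)&(z<.066)):print(" blk",rect(q),np.median(q[:,2]).round(4))
    cv2.imwrite(f"pics/{n}5.png",c["color"][180:300,230:420,::-1].repeat(4,0).repeat(4,1) if n=="top" else c["color"][180:400,180:480,::-1].repeat(2,0).repeat(2,1))
E
```

```text
time_s: 55.82
tool_pos: [0.4591, -0.0001, 0.13]
tool_rot: [180.0, -0.5, 0.9]
force: [0.5, 0.2, 0.0]
grip_width: 0.0393
grasp_force: 0.0
time_s: 56.82
tool_pos: [0.4526, 0.1745, 0.1855]
tool_rot: [-179.8, -0.0, 1.2]
force: [-0.3, 0.3, -0.8]
grip_width: 0.0391
grasp_force: 0.0
top h [454.1   3.3  23.4  22.1   0.7] 0.0536
top se [444.4 -11.9 226.   46.9 -89.9]
 blk [558.8  86.4  25.3  16.8   1.7] 0.0616
 blk [558.4  30.7  24.   16.9   1.1] 0.0621
 blk [ 5.599e+02 -2.480e+01  2.420e+01  1.720e+01 -2.000e-01] 0.0618
 blk [561.4 -85.   24.5  20.4   1. ] 0.0622
 blk [514.6  79.6  23.6   5.6   1.4] 0.0621
 blk [514.2  31.2  26.4  19.5   0.7] 0.0624
 blk [514.2 -25.5  26.9  17.    0.9] 0.0613
 blk [ 5.154e+02 -8.500e+01  2.420e+01  2.010e+01 -1.000e-01] 0.062
scene h [ 4.551e+02 -4.000e-01  2.910e+01  2.590e+01 -3.000e+00] 0.051
scene se [445.9  14.7 229.5  44.1 -88.4]
 blk [509.4  83.6  24.1  12.1 -89.8] 0.0616
 blk [554.7  83.5  38.4  24.1   0.9] 0.0608
 blk [506.6  21.4  19.9   7.5 -38. ] 0.0624
 blk [553.9  28.   38.5  26.8  12.6] 0.0614
 blk [506.3 -29.8  20.4  18.8  77.9] 0.0611
 blk [555.4 -28.6  33.6  21.9  -3.5] 0.0616
 blk [509.5 -88.3  20.1  16.5  83.6] 0.0619
 blk [554.3 -87.9  39.8  21.7   3.7] 0.0611
```

View pics/top5.png

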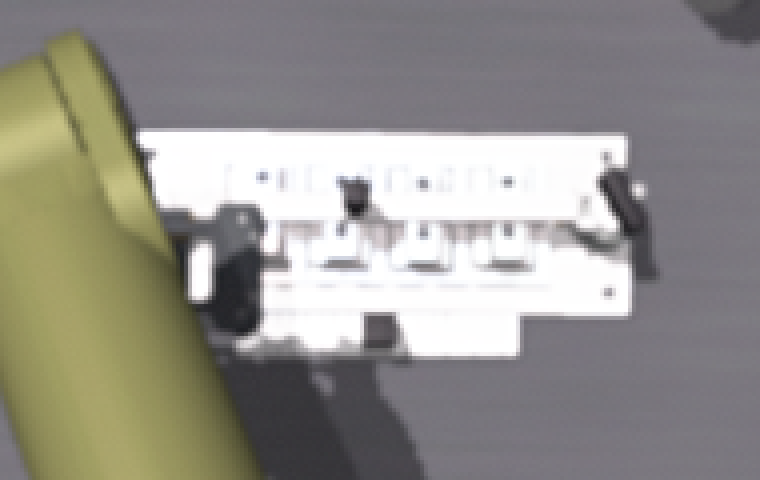

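View pics/scene5.png

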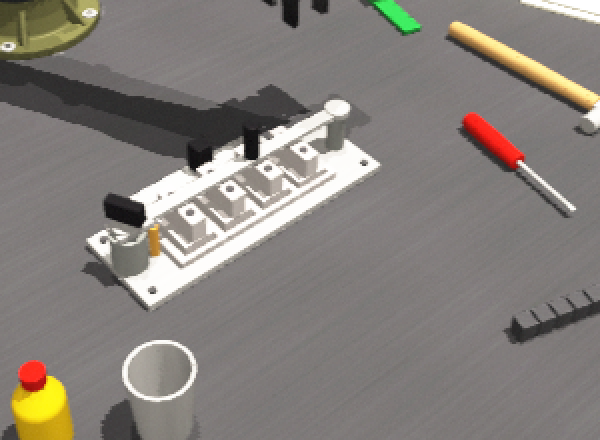

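The straightedge sits flush against the plate front in the top crop, with its handle at (380,330) and its centre 15 mm before the edge. It is centred to within about 1 mm and its handle reads 0.7°, parallel to the plate. All blocks have their tops at 61–62 mm, and the keeper and knob are still home.

```bash
python3 -c "
from cell import env
print(env.sign_off())"
```

```text
the job is handed in; nothing more can be done
None
```

The job is handed in at about 57 s on the robot's clock; by camera and force readings the four blocks are seated, the keeper is shut, the screw is home and the straightedge is flush and centred, but sign-off returned no verdict.

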